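# Close the slide box and hold it square in the jig

## Task

The samples are in the slide box: close its lid, then push the box along the bed plate of the squaring jig until its hinged back is flush against the fence and its left end is against the stop block, ready for its lid to be engraved. Finish by pressing on the lid's near upper edge with one diagonal push, forward and down, that presses the box firmly (10 to 15 N each way) against fence and plate together, and keep pushing: the program ends while holding it so. Leave the petri dish, the vial and the loose black cap beside the jig where they are.

Things in the scene. Friction and masses are not known exactly. Their poses are not given: they have to be found in the camera images.
- bed: bed plate of the squaring jig: a fixed flat, smooth aluminium plate, 250 (x) x 380 (y) x 8 mm thick, on the worktop. Origin: centre of its underside; x points away from the robot toward the fence, y to the left along the fence, z up. Its top is 8 mm above the origin.
- fence: dark steel fence, a fixed straight bar 360 mm long, 16 mm thick, standing on the far edge of the bed plate; its top is 38 mm above the plate (four screw heads on it stand 3 mm higher). It has the same origin and axes as the bed plate: its face toward the robot lies at x = +105 mm.
- stop_block: small fixed steel block, 55 (x) x 26 (y) x 30 mm high, standing on the left part of the bed plate with its back against the fence. Origin: centre of its underside, on the plate's top; axes parallel to the bed plate's. Its right face, which stops the box, is at y = -13 mm. Where it stands along the fence varies.
- slide_box: loose blue slide box on the bed plate, open at the start, gear and bolt loose inside; about 0.3 kg, slides easily at 1 to 2 N. Outside 85 (x) x 170 (y) x 34 mm high when shut (lower part 22, lid 12), walls 3 mm. Origin: centre of underside; x from the front face (x = -41 mm, small latch plate) to the hinged back (x = +44 mm), y left along its length, z up. Home: origin 61 mm in x from the bed plate's.
- slide_box_lid (a joint): hinge of the slide box's lid, rad: 0 shut, 2.0 fully open (leaning back past upright). The hinge line runs along the box's y axis at x = +43, z = 22 mm of the box; the lid reaches 84 mm from the hinge and is 12 mm deep. There is no catch: pushed forward past upright from behind, it drops shut or can be pressed down with little force.
- petri: bystander: loose petri dish, 62 mm across, 15 mm high, on the worktop right of the jig. Origin: centre of its underside.
- vial: bystander: loose screw-cap sample vial, 22 mm across, 54 mm high, on the worktop right of the jig. Origin: centre of its underside.
- spare_cap: bystander: loose black round dust cap, 37 mm across, 14 mm high, on the worktop right of the jig. Origin: centre of its underside.
There are look-alikes about, which are no part of the job. Of the things that look like the slide_box, the larger one is meant.

How it is judged:
By the outcome, as a careful person would: the job done as asked, in the order asked, and still so for the second after the job is handed in, while the arm keeps its last pose, push and grip.
It also fails if it takes over 67 s, if anything falls off the work surface, if the arm or the gripper's body presses on something with over 40 N, if the wrist force passes 120 N, or if a joint passes its speed limit or range.

## Robot

A 6-joint arm with a two-finger parallel gripper is mounted at the origin on a cart in front of the work surface, level with it; the furniture and walls round the work are solid. World frame = base frame: x ahead of the robot, y to its left, z up, the work surface at z = 0. Lengths are in m, angles in rad, forces in N, time in s.
With the tool pointing down it reaches from about 0.25 to 0.725 m from the base axis. Payload 9.7 kg.
Tool frame: the origin (TCP) lies between the finger pads; the fingertips stand 17 mm ahead of it and the grasp point (between the pads) lies 2 mm behind it (bot.finger_overhang is the z of the fingertips in the tool frame, in m); z points along the fingers, y is the direction in which the jaws open and shut (so a half turn about z gives the same grasp; the last joint's range is limited). The gripper opens to 85 mm and grips with 20 to 120 N. Pads are 22 mm wide; open, the fingers measure 114 mm over their backs; the gripper's body (76 mm by 85 mm) begins 54 mm behind the grasp point. The pads swing forward as they close: fully open they stand 13 mm farther back than shut.
Start: joints at [-1.342, 0.087, 0.176, 1.66, 0, 1.571], TCP at [0.125, -0.536, 0.248] pointing down, gripper open.
Joint ranges: [-3.13, 3.13], [-0.85, 1.81], [-1.15, 1.24], [-2.2, 2.28], [-1.44, 1.52], [-3.14, 3.14]. Speed limits (rad/s): [2.22, 2.22, 2.57, 3.14, 3.14, 3.14].

## Interface

Orientations are given as a unit quaternion [w, x, y, z].
In Python, from rig import bot, ik, telemetry, cams gives the robot as it stands. Calls block until the motion is done:
- bot.reach(position, orientation): joint-space move of the TCP to a pose.
- bot.line_to(position, feed=0.15, rotation=None, max_force=None): straight line of the TCP; rotation=None keeps the orientation; feed is the mean speed in m/s. With max_force (N) it stops when the force on the tool has changed by that much, and returns True; else False.
- bot.move_j(angles): joint-space move.
- bot.grip(opening, squeeze=None): finger opening in m; squeeze is the grip in N (None keeps the last); returns when the fingers have stopped.
- bot.sleep(seconds).
- ik(position, orientation): joint angles nearest the present ones, or None.
- telemetry.get_state(): the state.
- cams.get_image(name): name is "scene" or "top" or "wrist"; returns the picture (384x512x3 uint8, blue, green, red); there is no depth.
- cams.camera_params(name): a dict with "intrinsics" (3x3 intrinsics, pixels), "distortion" ([k1, k2, p1, p2, k3] as OpenCV has them; the pictures are not rectified), "world_from_camera" (4x4, takes a point from camera to world coordinates). Camera axes: x right, y down, z forward; pixel columns grow to the right and rows downward; lengths in m; the calibration is good to about 2 mm. A picture is of the moment at which its call begins: read the wrist's pose just before it. camera_params takes no time and is no camera call; for the wrist camera it gives the pose at the moment of the call.
A pose or a line that the arm cannot do raises bot.PlanningError and nothing moves.
- bot.sign_off(): hands the job in, once; it reports no verdict.
The state is a dict: "time_s": time; "joints": joint angles; "joint_velocities": joint speeds; "tau": joint torques, N m; "tool_pos": TCP position; "tool_rot": TCP orientation; "contact_force": force on the tool from outside, world axes, zero at the start; "moment": the same for the moment, N m; "grip_width": finger opening in m.
Only numpy, scipy, OpenCV 4.12 (cv2) and the standard library are available. Lean on these libraries where they do the work, as an engineer would, in place of code of your own. Each camera call takes 0.05 s, during which the arm holds its last target.

## Working session

There is one attempt and no reset: what is moved stays moved. The work goes in short steps, each a Python script; the robot and the scene stay as the last script left them, time stands still between calls to the robot, and variables do not carry over. Pictures are saved under pics/ and viewed, and the job is handed in when it is done.

```bash
ls; mkdir -p pics; python3 - <<'E'
from rig import bot, ik, telemetry, cams
import cv2
for n in ("scene","top","wrist"):
    im=cams.get_image(n); cv2.imwrite(f"pics/{n}0.png",im)
    p=cams.camera_params(n); print(n,p["intrinsics"],p["distortion"],p["world_from_camera"])
s=telemetry.get_state();print(s)
E
```

```text
pics
scene [[440.61905743   0.         254.68663594]
 [  0.         440.61905743 187.38258978]
 [  0.           0.           1.        ]] [-0.07143486  0.          0.          0.          0.        ] [[ 0.82817368 -0.23981555  0.50657364  0.06240743]
 [-0.56044723 -0.34592698  0.75248483 -0.94418339]
 [-0.00522007 -0.90709593 -0.42089158  0.46806341]
 [ 0.          0.          0.          1.        ]]
top [[476.58711583   0.         252.68110738]
 [  0.         476.58711583 191.12936538]
 [  0.           0.           1.        ]] [-0.11430511  0.          0.          0.          0.        ] [[ 6.59491623e-03 -9.86647817e-01  1.62734728e-01  3.30682633e-01]
 [-9.99978008e-01 -6.62107298e-03  3.81627101e-04 -2.29487478e-01]
 [ 7.00946967e-04 -1.62733666e-01 -9.86669784e-01  1.28721419e+00]
 [ 0.00000000e+00  0.00000000e+00  0.00000000e+00  1.00000000e+00]]
wrist [[288.59018921   0.         255.62412557]
 [  0.         288.59018921 193.58175817]
 [  0.           0.           1.        ]] [0.0150489 0.        0.        0.        0.       ] [[ 0.22733443 -0.92265071 -0.31150396  0.20442478]
 [-0.97381594 -0.21580267 -0.07149638 -0.51650913]
 [-0.0012572   0.31960111 -0.94755134  0.37336849]
 [ 0.          0.          0.          1.        ]]
{'time_s': 0.15, 'joints': array([-1.34200736e+00,  8.73474500e-02,  1.75308927e-01,  1.65978106e+00,
       -1.16105252e-05,  1.57079833e+00]), 'joint_velocities': array([ 0.00075206, -0.00248624,  0.00220184,  0.00090598, -0.00050366,
        0.00096904]), 'tau': array([-1.74377114e-03, -5.20762825e+01,  4.65045834e+01,  1.37770566e-02,
       -3.01172872e-05,  9.46887155e-06]), 'tool_pos': array([ 0.12470176, -0.53552169,  0.24773466]), 'tool_rot': array([-5.07622582e-04,  9.93464067e-01,  1.14144143e-01, -6.41678260e-05]), 'contact_force': array([ 0.30679334,  0.60349449, -0.05359934]), 'moment': array([ 0.00222188,  0.05124635, -0.0147292 ]), 'grip_width': 0.08571646427771724}
```

View pics/scene0.png

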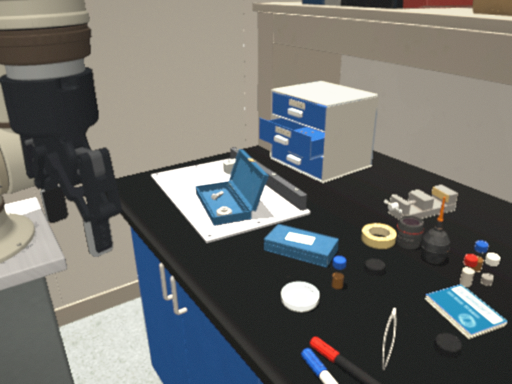

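View pics/top0.png

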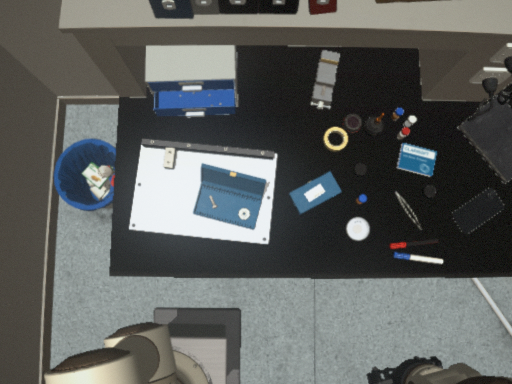

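View pics/wrist0.png

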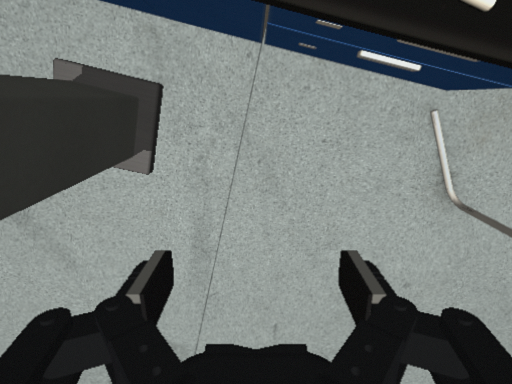

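The top view shows the bed around (205,195) and the stop block at (169,158). Two things could be taken for the slide box: the open blue box at (230,195), and a smaller shut blue box with a label at (316,192). There is also a blue booklet at (417,159). I choose the open, larger one on the plate. The bystanders are the dish (358,229), the vial (362,199) and the cap (361,170). Next I take a close crop.

```bash
cat > h.py <<'E'
import numpy as np, cv2
from rig import bot, ik, telemetry, cams
def ray(name_or_p, uv):
    p=cams.camera_params(name_or_p) if isinstance(name_or_p,str) else name_or_p
    n=cv2.undistortPoints(np.array(uv,float).reshape(-1,1,2),p["intrinsics"],np.array(p["distortion"])).reshape(-1,2)
    T=np.array(p["world_from_camera"]); d=np.c_[n,np.ones(len(n))]@T[:3,:3].T
    return T[:3,3],d
def onplane(p,uv,z):
    o,d=ray(p,uv); return o+d*((z-o[2])/d[:,2])[:,None]
def proj(p,X):
    p=cams.camera_params(p) if isinstance(p,str) else p
    T=np.linalg.inv(np.array(p["world_from_camera"])); 
    r,_=cv2.Rodrigues(T[:3,:3]); return cv2.projectPoints(np.array(X,float).reshape(-1,1,3),r,T[:3,3],p["intrinsics"],np.array(p["distortion"]))[0].reshape(-1,2)
def tri(p1,uv1,p2,uv2):
    o1,d1=ray(p1,[uv1]);o2,d2=ray(p2,[uv2]);A=np.c_[d1[0],-d2[0]];t=np.linalg.lstsq(A,o2-o1,rcond=None)[0]
    a=o1+d1[0]*t[0];b=o2+d2[0]*t[1];return (a+b)/2,np.linalg.norm(a-b)
E
python3 - <<'E'
import cv2
im=cv2.imread("pics/top0.png")[130:250,125:285];cv2.imwrite("pics/top0c.png",cv2.resize(im,None,fx=5,fy=5,interpolation=cv2.INTER_CUBIC)[:600,:800])
im=cv2.imread("pics/scene0.png")[140:240,145:310];cv2.imwrite("pics/scene0c.png",cv2.resize(im,None,fx=4.8,fy=4.8,interpolation=cv2.INTER_CUBIC)[:600,:800])
E
```

```text
(no output)
```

View pics/top0c.png

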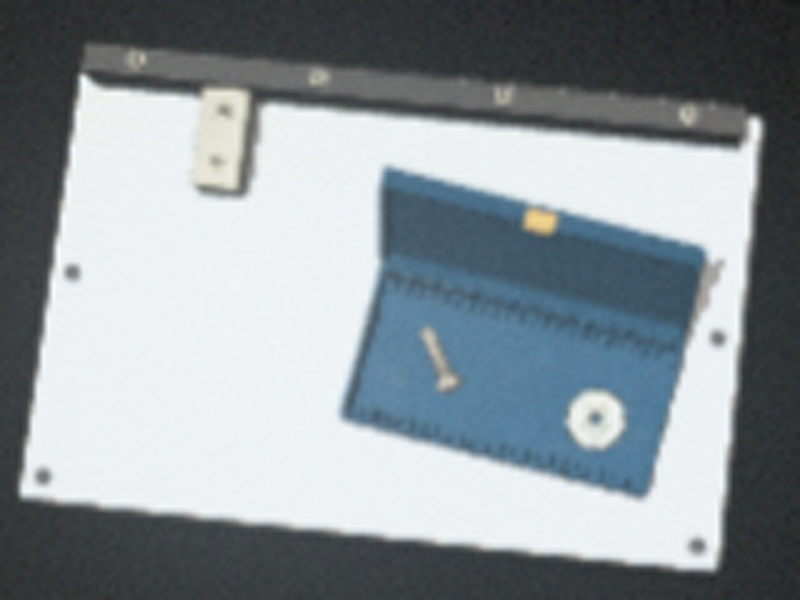

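View pics/scene0c.png

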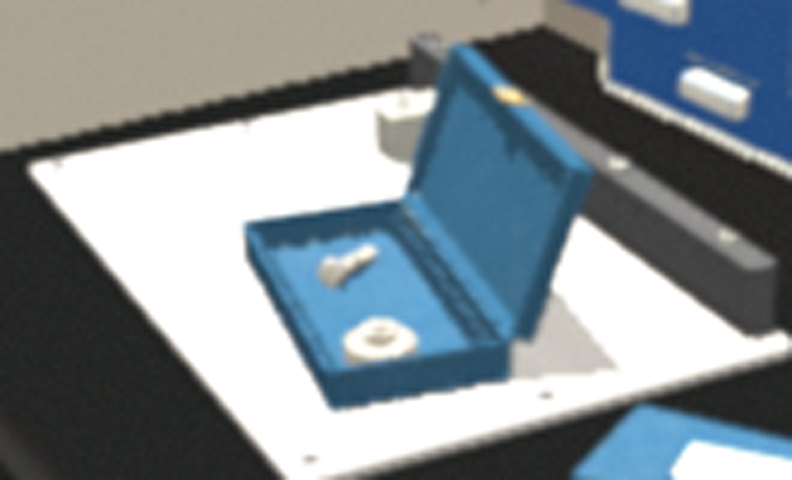

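```bash
python3 - <<'E'
from h import *
np.set_printoptions(precision=4,suppress=True)
c=lambda x,y:((x+.5)/5-.5+125,(y+.5)/5-.5+130)
s=lambda x,y:((x+.5)/4.8-.5+145,(y+.5)/4.8-.5+140)
P=onplane("top",[c(20,495),c(718,570),c(762,118)],.008);print("bed NL NR FR",P)
print(np.linalg.norm(P[0]-P[1]),np.linalg.norm(P[2]-P[1]))
B=onplane("top",[c(345,415),c(645,495)],.030);print("box front",B,np.linalg.norm(B[0]-B[1]))
print("stop top R front, R back, L front",onplane("top",[c(246,190),c(251,92),c(194,188)],.038))
print("tri box NR",tri("top",c(645,495),"scene",s(330,378)))
print("tri box NL",tri("top",c(345,415),"scene",s(247,230)))
print("tri lid R",tri("top",c(707,248),"scene",s(590,175)))
print("tri lid L",tri("top",c(385,168),"scene",s(460,48)))
print("tri bed NR",tri("top",c(718,570),"scene",s(290,478)))
print("tri bed FR",tri("top",c(762,118),"scene",s(790,345)))
print("tri stop fr R top",tri("top",c(246,190),"scene",s(408,122)))
th=np.arctan2(*(P[1]-P[0])[:2]);print("bed dirs", np.degrees(np.arctan2((P[0]-P[1])[0],(P[0]-P[1])[1])), np.degrees(np.arctan2((B[0]-B[1])[0],(B[0]-B[1])[1])))
print("fence bottom front", onplane("top",[c(100,86),c(740,145)],.008))
for q in ([358,229],[362,199],[361,170]): print(onplane("top",[q],.01))
E
```

```text
bed NL NR FR [[ 0.4366  0.1063  0.008 ]
 [ 0.3996 -0.2715  0.008 ]
 [ 0.6482 -0.2954  0.008 ]]
0.379597308997519 0.2497005933852633
box front [[ 0.4791 -0.0723  0.03  ]
 [ 0.4378 -0.2321  0.03  ]] 0.1650640999375394
stop top R front, R back, L front [[ 0.5994 -0.0166  0.038 ]
 [ 0.6537 -0.0174  0.038 ]
 [ 0.6004  0.0116  0.038 ]]
tri box NR (array([ 0.4381, -0.2321,  0.0264]), np.float64(4.511721696302419e-05))
tri box NL (array([ 0.48  , -0.0717,  0.0245]), np.float64(0.0005571368324553403))
tri lid R (array([ 0.5556, -0.2619,  0.1037]), np.float64(0.0024909049349797325))
tri lid L (array([ 0.5946, -0.0976,  0.1052]), np.float64(0.0048632905739079075))
tri bed NR (array([ 0.3983, -0.2708,  0.0098]), np.float64(0.0027895500364091197))
tri bed FR (array([ 0.6472, -0.2946,  0.007 ]), np.float64(0.0028941423726057615))
tri stop fr R top (array([ 0.6031, -0.0178,  0.0358]), np.float64(0.0071013741134566535))
bed dirs 5.582208206898463 14.516213410918315
fence bottom front [[ 0.6646  0.0725  0.008 ]
 [ 0.6328 -0.2832  0.008 ]]
[[ 0.4397 -0.5139  0.01  ]]
[[ 0.5216 -0.5271  0.01  ]]
[[ 0.6023 -0.5269  0.01  ]]
```

```bash
cat >> h.py <<'E'
np.set_printoptions(precision=4,suppress=True)
PSI=np.radians(-5.55); O=np.array([.5424,-.0946])
def W(x,y,z): # bed coords -> world (z world)
    c,s=np.cos(PSI),np.sin(PSI); return np.array([O[0]+c*x-s*y,O[1]+s*x+c*y,z])
def Bd(p):
    c,s=np.cos(PSI),np.sin(PSI); d=np.array(p)[...,:2]-O; return np.stack([c*d[...,0]+s*d[...,1],-s*d[...,0]+c*d[...,1]],-1)
from scipy.spatial.transform import Rotation as Rn
def Q(yaw,tilt=0.): # tool x toward yaw; tilt: tool z leans toward +x(yaw) by tilt from down
    R=Rn.from_euler('z',yaw)*Rn.from_euler('y',-tilt)*Rn.from_euler('x',np.pi)
    q=R.as_quat(); q=q[[3,0,1,2]]; return q
E
python3 - <<'E'
from h import *
print(bot.finger_overhang, Rn.from_quat(Q(0,.7)[[1,2,3,0]]).as_matrix())
qb=np.radians(-14.5)
for p in (W(.09,-.087,.2),W(.09,-.087,.087),W(-.02,-.07,.087)): print(p,ik(p,Q(qb)))
for t in (.6,.785): print(ik(W(.02,.03,.06),Q(PSI,t)))
print(ik(W(-.1,-.07,.03),Q(PSI)),ik(W(.06,-.2,.03),Q(PSI+np.pi/2)))
E
```

```text
0.017 [[ 0.7648 -0.      0.6442]
 [ 0.     -1.     -0.    ]
 [ 0.6442  0.     -0.7648]]
[ 0.6236 -0.1899  0.2   ] [-0.2956  0.3262  0.3615  1.606   0.      3.0991]
[ 0.6236 -0.1899  0.087 ] [-0.2956  0.3274  0.1452  1.3886  0.      3.0991]
[ 0.5157 -0.1623  0.087 ] [-0.305   0.0638 -0.16    1.347   0.      3.0897]
[-0.1249 -0.397  -0.7533  0.6147  0.0158  3.1185]
[-0.1277 -0.5336 -0.9361  0.3835  0.0218  3.1198]
[-0.3407 -0.0936 -0.4276  1.2368  0.      2.8978] [-0.4747  0.3579  0.073   1.2859  0.      1.193 ]
```

```bash
python3 - <<'E'
from h import *
qb=np.radians(-14.5)+np.pi
bot.grip(0.0)
print(ik(W(.09,-.087,.2),Q(qb)))
bot.reach(W(.09,-.087,.22),Q(qb))
cv2.imwrite("pics/top1.png",cv2.resize(cams.get_image("top")[100:260,110:310],None,fx=4,fy=3.75,interpolation=cv2.INTER_CUBIC))
cv2.imwrite("pics/wrist1.png",cams.get_image("wrist"))
s=telemetry.get_state();print(s["time_s"],s["tool_pos"],s["grip_width"],s["contact_force"])
E
```

```text
[-0.2956  0.3262  0.3615  1.606   0.     -0.0425]
3.1917 [ 0.6232 -0.1907  0.2202] -9.483278797920665e-05 [-0.6674  0.1006  0.0648]
```

View pics/wrist1.png

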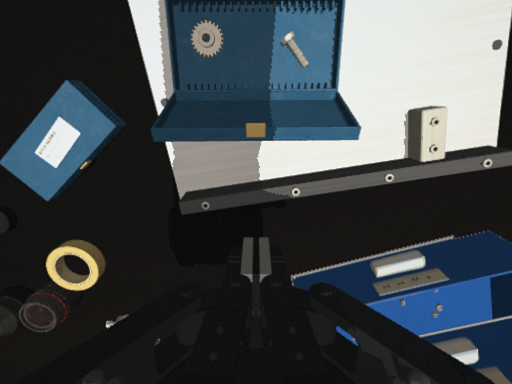

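View pics/top1.png

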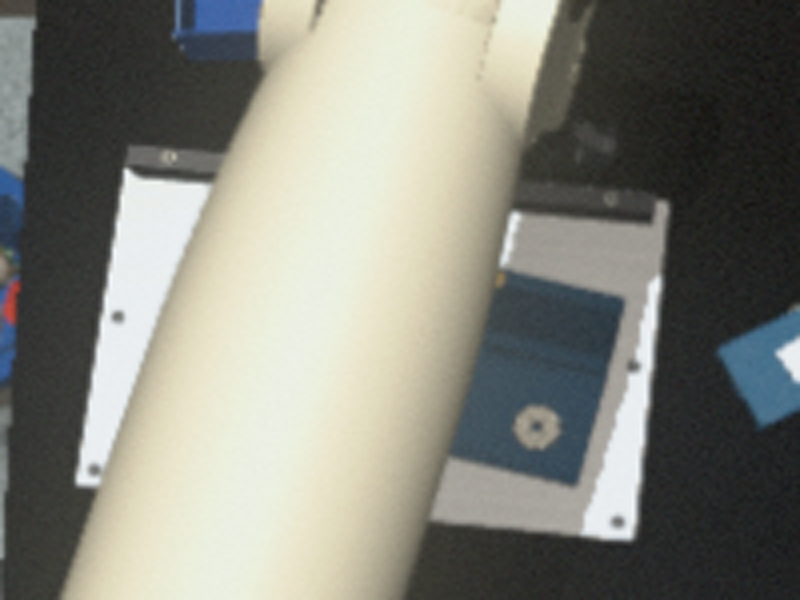

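The wrist view shows the open lid's top edge from (153,138) to (360,138) with the latch at (256,130), the fence with its screws, and the stop block at (430,135). The smaller look-alike box is off to the left. I cross-check positions from this second view.

```bash
python3 - <<'E'
from h import *
pw=cams.camera_params("wrist")
L=onplane(pw,[(153,138),(360,138)],.101);print("lid back corners R,L bed",Bd(L),np.linalg.norm(L[0]-L[1]))
S=onplane(pw,[(415,161),(407,110+2),(445,157),(420,108)],.038);print("stop near/… bed",Bd(S))
F=onplane(pw,[(183,196),(512,151)],.046);print("fence top front bed",Bd(F))
c=lambda x,y:((x+.5)/5-.5+125,(y+.5)/5-.5+130)
print(tri(pw,(160,90),"top",c(707,248)), tri(pw,(165,103),"top",c(718,337)))
E
```

```text
lid back corners R,L bed [[ 0.0275 -0.1647]
 [ 0.0547  0.0067]] 0.1735627505848891
stop near/… bed [[0.1008 0.0849]
 [0.0478 0.0759]
 [0.1015 0.1163]
 [0.046  0.0888]]
fence top front bed [[ 0.0981 -0.1695]
 [ 0.1035  0.1784]]
(array([ 0.5364, -0.247 ,  0.136 ]), np.float64(0.04007082953550545)) (array([ 0.5255, -0.2707,  0.0045]), np.float64(0.0019666314374694235))
```

```bash
python3 - <<'E'
from h import *
s=telemetry.get_state();f0=s["contact_force"]
r=bot.line_to(W(.088,-.087,.088),feed=.12,max_force=6)
print(r,telemetry.get_state()["tool_pos"],telemetry.get_state()["contact_force"]-f0)
if not r:
    r=bot.line_to(W(-.025,-.067,.088),feed=.08,max_force=6)
    s=telemetry.get_state();print(r,s["tool_pos"],s["contact_force"]-f0)
cv2.imwrite("pics/scene2.png",cams.get_image("scene"))
cv2.imwrite("pics/wrist2.png",cams.get_image("wrist"))
print(s["time_s"])
E
```

```text
False [ 0.622  -0.1899  0.089 ] [ 0.9875 -0.27   -0.0458]
True [ 0.5624 -0.1732  0.0885] [0.6946 0.1538 1.3829]
5.275
```

View pics/scene2.png

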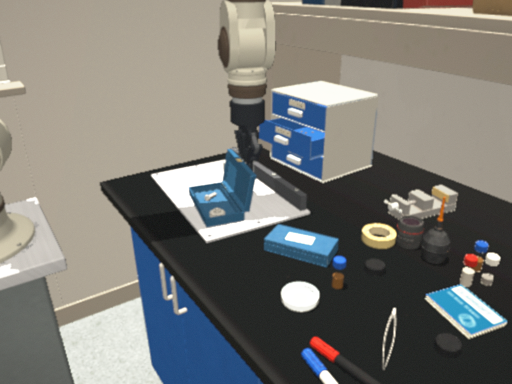

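View pics/wrist2.png

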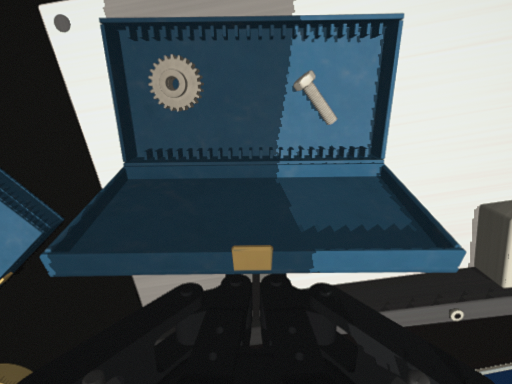

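The finger has met the lid's back (edge at row 260); it stopped on a brief contact peak. I continue more slowly.

```bash
python3 - <<'E'
from h import *
p0=telemetry.get_state()["tool_pos"]
end=W(-.03,-.067,.088)
for i in range(6):
    r=bot.line_to(end,feed=.06,max_force=10)
    s=telemetry.get_state();print(r,s["tool_pos"],s["contact_force"],s["time_s"])
    if not r: break
cv2.imwrite("pics/scene3.png",cams.get_image("scene"))
cv2.imwrite("pics/wrist3.png",cams.get_image("wrist"))
E
```

```text
True [ 0.5605 -0.1727  0.089 ] [ 1.3302 -0.7783  4.9302] 5.7
True [ 0.5569 -0.1718  0.0902] [ 1.0622 -0.1692  5.2879] 6.025
True [ 0.5532 -0.1709  0.0912] [ 1.0462 -0.283   3.6948] 6.3417
True [ 0.549  -0.1699  0.0921] [ 0.5919 -1.2484  3.0031] 6.6583
False [ 0.506  -0.1584  0.0879] [-0.1629  0.5826  0.3546] 7.5583
```

View pics/scene3.png

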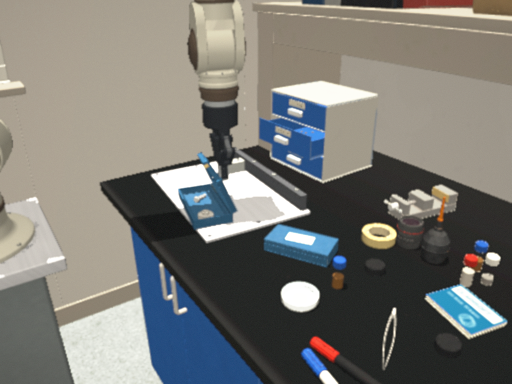

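View pics/wrist3.png

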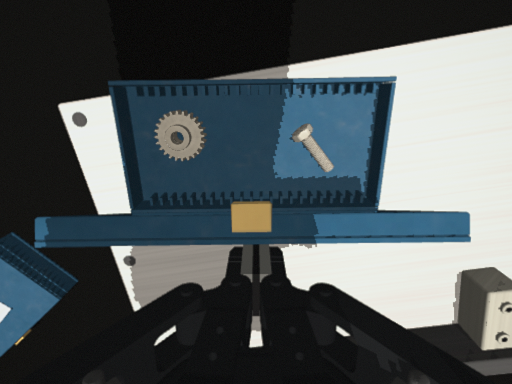

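```bash
python3 - <<'E'
from h import *
pw=cams.camera_params("wrist")
print(Bd(onplane(pw,[(110,82),(396,78)],.030)), Bd(onplane(pw,[(60,103),(512,25)],.008)))
print("lid top R,L @.11",Bd(onplane(pw,[(36,240),(470,240)],.114)))
E
```

```text
[[-0.1315 -0.1371]
 [-0.1078  0.0286]] [[-0.1261 -0.1844]
 [-0.1262  0.1078]]
lid top R,L @.11 [[-0.0735 -0.144 ]
 [-0.048   0.0186]]
```

```bash
python3 - <<'E'
from h import *
bot.sleep(0.2)
im=cams.get_image("scene")
cv2.imwrite("pics/scene4.png",cv2.resize(im[130:250,140:310],None,fx=4.5,fy=4.5,interpolation=cv2.INTER_CUBIC))
cv2.imwrite("pics/wrist4.png",cams.get_image("wrist"))
E
```

```text
(no output)
```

View pics/scene4.png

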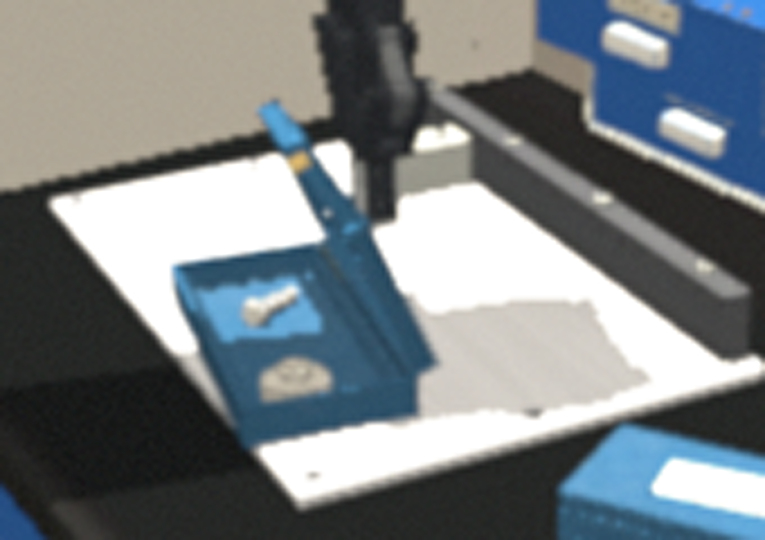

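View pics/wrist4.png

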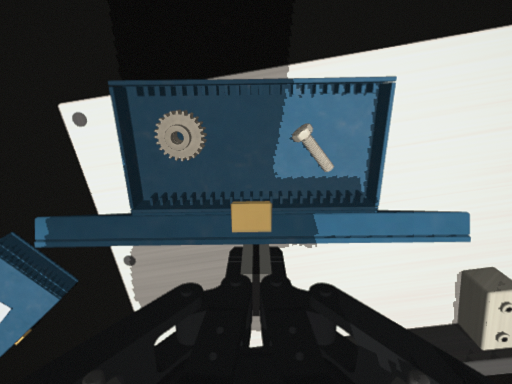

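The lid is past upright, about 22° toward the robot, and hinge friction is holding it there. The box slid about 40 mm toward the robot. I raise the tip, then sweep it along the hinge arc to press the lid down.

```bash
python3 - <<'E'
from h import *
xh,y=-.036,-.062
def pt(phi,r=.070):
    p=np.radians(phi); x=xh-r*np.sin(p)+.012*np.cos(p); z=.030+r*np.cos(p)+.012*np.sin(p)
    return W(x+.011,y,z+.017)
s=telemetry.get_state(); 
bot.line_to(W(-.018,y,.088),feed=.1)
p=pt(15);bot.line_to(W(-.018,y,p[2]),feed=.1)
for phi in (20,32,44,55):
    r=bot.line_to(pt(phi),feed=.07,max_force=8)
    s=telemetry.get_state();print(phi,r,Bd(s["tool_pos"]),s["tool_pos"][2],s["contact_force"],s["time_s"])
im=cams.get_image("scene")
cv2.imwrite("pics/scene5.png",cv2.resize(im[130:250,140:310],None,fx=4.5,fy=4.5,interpolation=cv2.INTER_CUBIC))
cv2.imwrite("pics/wrist5.png",cams.get_image("wrist"))
E
```

```text
20 False [-0.0379 -0.062 ] 0.11677557644246785 [ 0.4995 -0.3078  0.2563] 9.125
32 False [-0.052  -0.0621] 0.11270968679113201 [ 0.1065 -0.601  -0.0313] 9.4833
44 False [-0.0651 -0.062 ] 0.1056337478109942 [-0.9086 -0.8114 -0.7794] 9.8417
55 False [-0.0755 -0.062 ] 0.09689746939948532 [ 0.5595 -1.0491  0.7774] 10.1833
```

View pics/scene5.png

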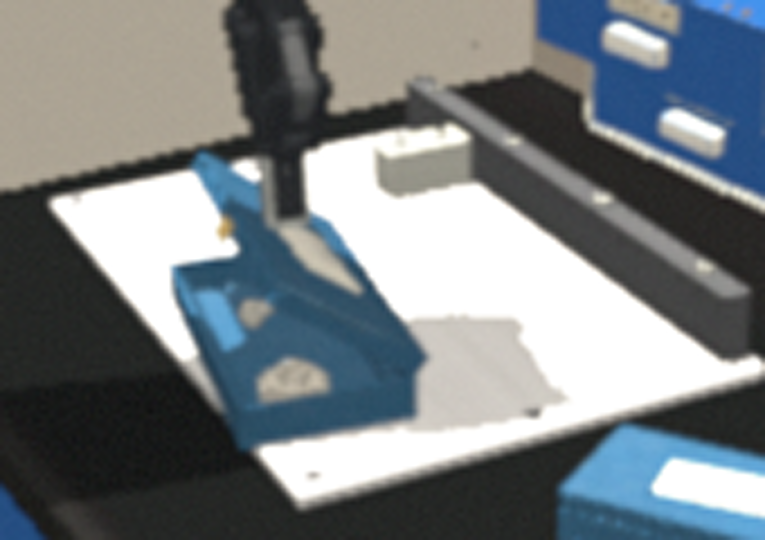

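View pics/wrist5.png

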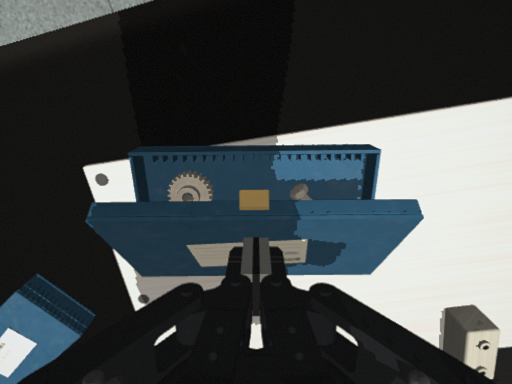

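The lid is following (now about half shut) and the box is staying put. I continue to shut and press lightly.

```bash
python3 - <<'E'
from h import *
xh,y=-.036,-.062
def pt(phi,r=.070):
    p=np.radians(phi); x=xh-r*np.sin(p)+.012*np.cos(p); z=.030+r*np.cos(p)+.012*np.sin(p)
    return W(x+.011,y,z+.017)
for phi in (68,80,90):
    r=bot.line_to(pt(phi),feed=.08,max_force=9)
    s=telemetry.get_state();print(phi,r,Bd(s["tool_pos"]),s["tool_pos"][2],s["contact_force"],s["time_s"])
p=pt(90); r=bot.line_to([p[0],p[1],.053],feed=.03,max_force=8)
s=telemetry.get_state();print(r,s["tool_pos"],s["contact_force"],s["time_s"])
bot.line_to([p[0],p[1],.15],feed=.2)
bot.reach(W(-.13,-.06,.25),Q(np.pi+PSI))
im=cams.get_image("scene")
cv2.imwrite("pics/scene6.png",cv2.resize(im[130:250,140:310],None,fx=4.5,fy=4.5,interpolation=cv2.INTER_CUBIC))
cv2.imwrite("pics/wrist6.png",cams.get_image("wrist"))
cv2.imwrite("pics/top6.png",cams.get_image("top"))
print(telemetry.get_state()["time_s"])
E
```

```text
68 False [-0.0856 -0.062 ] 0.08421862162095473 [ 0.2311 -0.0303  0.199 ] 10.6333
80 False [-0.0921 -0.062 ] 0.07078920966701936 [ 0.2829  0.1683 -0.0923] 10.9667
90 True [-0.094  -0.0622] 0.05936860729867983 [0.2636 0.9745 7.519 ] 11.2167
True [ 0.443  -0.1475  0.0593] [-2.5736  1.1639 10.9165] 11.425
12.6833
```

View pics/scene6.png

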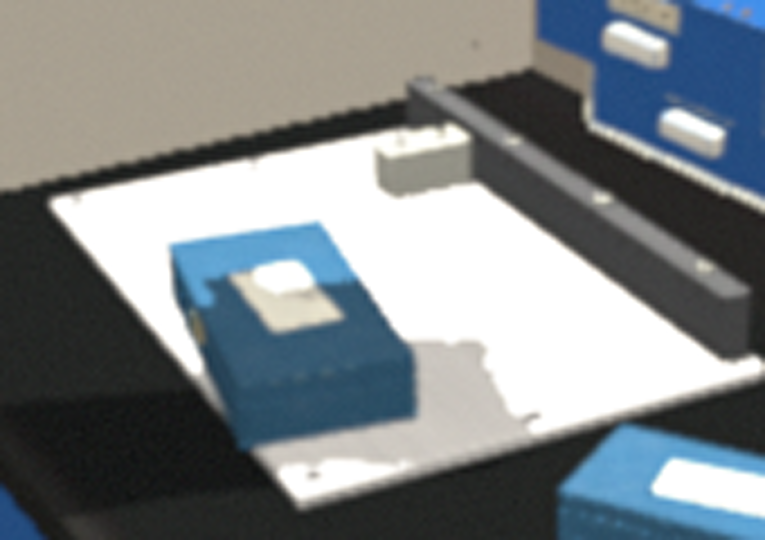

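View pics/wrist6.png

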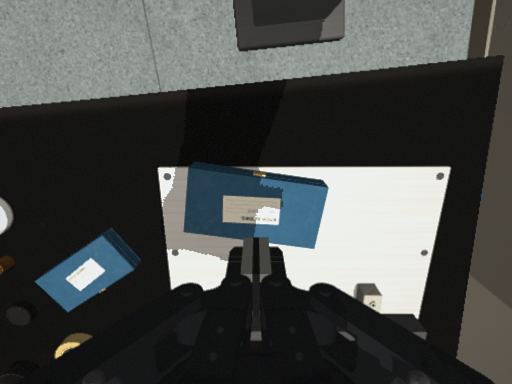

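View pics/top6.png

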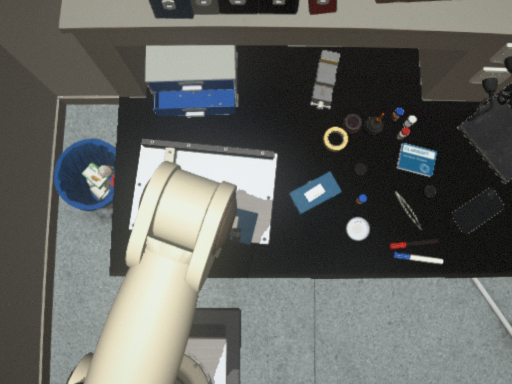

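The lid is shut: the tip touched at z = 0.042, as expected. The wrist view has the lid top corners at about (190,170), (326,185), (316,248) and (184,234).

```bash
python3 - <<'E'
from h import *
pw=cams.camera_params("wrist")
im=cv2.imread("pics/wrist6.png");hsv=cv2.cvtColor(im,cv2.COLOR_BGR2HSV)
B=Bd(onplane(pw,[(190,170),(326,185),(316,248),(184,234)],.042));print(B,B.mean(0),[np.linalg.norm(B[i]-B[(i+1)%4]) for i in range(4)])
v=B[1]-B[0];print(np.degrees(np.arctan2(-v[0],v[1])))
for x,z in((-.19,.12),(-.19,.035),(.02,.03)):
  print(ik(W(x,-.055,z),Q(np.pi+PSI)),ik(W(x,-.055,z),Q(PSI)))
bt=Bd(onplane(pw,[(160,167),(450,167)],.008));print("bed near edge",bt)
E
```

```text
[[-0.1313 -0.1365]
 [-0.1129  0.0252]
 [-0.028   0.0188]
 [-0.048  -0.1501]] [-0.0801 -0.0606] [np.float64(0.16276652393908708), np.float64(0.08515305905908196), np.float64(0.17005361425618334), np.float64(0.08443752678616254)]
-6.503473612074377
[-0.36   -0.3596 -0.4693  1.4611  0.     -0.2631] [-0.36   -0.3596 -0.4693  1.4611  0.      2.8785]
[-0.36   -0.3309 -0.6135  1.2882  0.     -0.2631] [-0.36   -0.3309 -0.6135  1.2882  0.      2.8785]
[-0.2652  0.1769 -0.1477  1.2462  0.     -0.1683] [-0.2652  0.1769 -0.1477  1.2462  0.      2.9733]
bed near edge [[-0.127  -0.1828]
 [-0.1268  0.1913]]
```

```bash
python3 - <<'E'
from h import *
q=Q(np.pi+PSI)
bot.reach(W(-.19,-.056,.13),q)
bot.grip(.06)
print(telemetry.get_state()["time_s"])
bot.line_to(W(-.185,-.056,.033),feed=.15)
f0=telemetry.get_state()["contact_force"]
for k in range(8):
    r=bot.line_to(W(-.01,-.056,.033),feed=.07,max_force=7)
    s=telemetry.get_state();print(r,Bd(s["tool_pos"]),s["tool_pos"][2],s["contact_force"]-f0,s["time_s"])
    if not r: break
cv2.imwrite("pics/wrist7.png",cams.get_image("wrist"))
cv2.imwrite("pics/scene7.png",cams.get_image("scene"))
E
```

```text
13.8833
False [-0.01  -0.056] 0.03311211222346172 [ 0.2734  0.5887 -0.9102] 17.3333
```

View pics/wrist7.png

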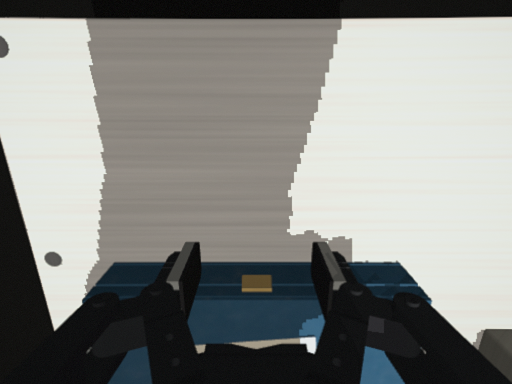

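View pics/scene7.png

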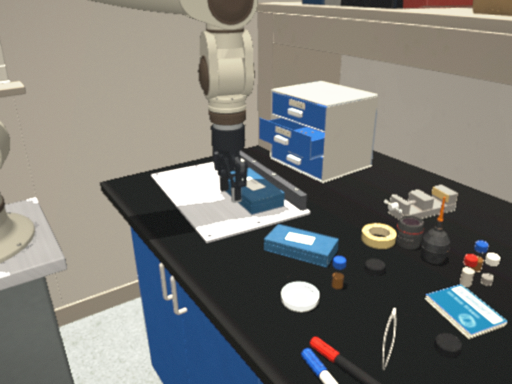

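The box has squared itself on the two fingers. I carry on to the fence.

```bash
python3 - <<'E'
from h import *
f0=telemetry.get_state()["contact_force"]
for k in range(3):
    r=bot.line_to(W(.03,-.056,.033),feed=.04,max_force=8)
    s=telemetry.get_state();print(r,Bd(s["tool_pos"]),s["tool_pos"][2],s["contact_force"]-f0,s["time_s"])
    if r and np.linalg.norm(s["contact_force"]-f0)>5: break
b=Bd(s["tool_pos"])
bot.line_to(W(b[0]-.04,-.056,.033),feed=.15)
bot.line_to(W(b[0]-.04,-.056,.13),feed=.25)
cv2.imwrite("pics/wrist8.png",cams.get_image("wrist"))
pw=cams.camera_params("wrist"); import pickle; pickle.dump(pw,open("pw8.pkl","wb"))
print(telemetry.get_state()["time_s"])
E
```

```text
True [ 0.0077 -0.0559] 0.03227278050586942 [ 1.3111 -0.3785 -0.2175] 18.0083
True [ 0.0077 -0.0559] 0.03166178807409802 [ 1.8329 -0.7864 -0.0969] 18.225
True [ 0.0077 -0.0558] 0.0308165803918357 [ 1.9348 -0.904   0.3825] 18.45
19.4583
```

View pics/wrist8.png

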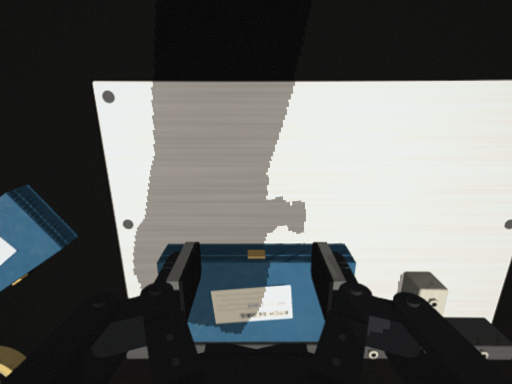

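```bash
python3 - <<'E'
from h import *
import pickle;pw=pickle.load(open("pw8.pkl","rb"))
im=cv2.imread("pics/wrist8.png");cv2.imwrite("pics/wrist8c.png",cv2.resize(im[230:384,100:500],None,fx=2,fy=2,interpolation=cv2.INTER_CUBIC))
print(Bd(onplane(pw,[(158,262),(356,262)],.042)))
print("stop", Bd(onplane(pw,[(403,295),(414,316)],.038)))
for f in (0,np.pi): print(ik(W(.06,-.2,.033),Q(PSI+np.pi/2+f)))
E
```

```text
[[ 0.0168 -0.1374]
 [ 0.0168  0.0292]]
stop [[0.0525 0.076 ]
 [0.0751 0.0894]]
[-0.4747  0.3564  0.077   1.2914  0.      1.193 ]
[-0.4747  0.3564  0.077   1.2914  0.     -1.9486]
```

View pics/wrist8c.png

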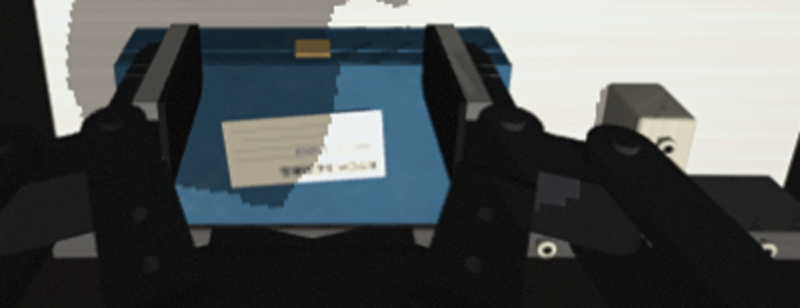

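```bash
python3 - <<'E'
from h import *
q=Q(PSI-np.pi/2)
bot.reach(W(.052,-.195,.13),q)
bot.grip(.03)
bot.line_to(W(.052,-.195,.030),feed=.15)
f0=telemetry.get_state()["contact_force"]
r=bot.line_to(W(.052,-.115,.030),feed=.06,max_force=9)
s=telemetry.get_state();print(r,Bd(s["tool_pos"]),s["contact_force"]-f0,s["time_s"])
for k in range(2):
    r=bot.line_to(W(.052,-.07,.030),feed=.04,max_force=9)
    s=telemetry.get_state();print(r,Bd(s["tool_pos"]),s["tool_pos"][2],s["contact_force"]-f0,s["time_s"])
cv2.imwrite("pics/wrist9.png",cams.get_image("wrist"))
cv2.imwrite("pics/scene9.png",cams.get_image("scene"))
E
```

```text
False [ 0.0521 -0.1152] [ 0.4746  0.2705 -0.3908] 23.7083
True [ 0.0518 -0.091 ] 0.029748625316222233 [-0.3418 -2.8718  1.6267] 24.3917
True [ 0.0516 -0.091 ] 0.02946160475089353 [-0.2763 -1.7316  1.4046] 24.6083
```

View pics/wrist9.png

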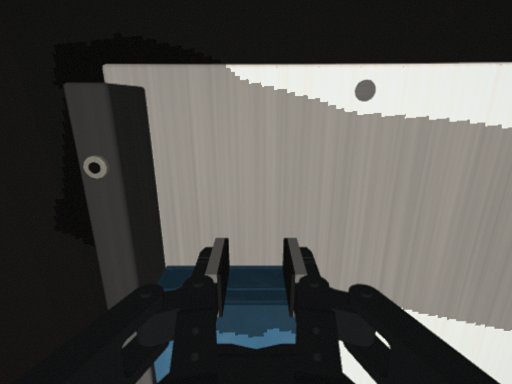

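View pics/scene9.png

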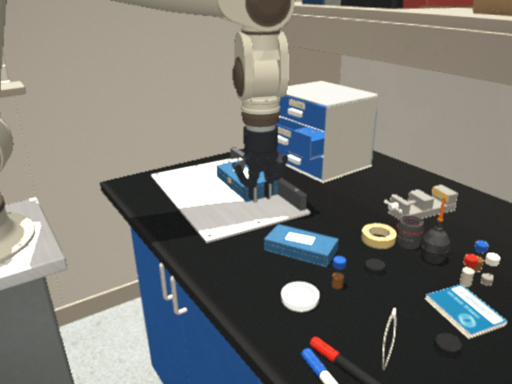

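The box stopped twice at the same place (TCP y = −0.091, expected about −0.096), so it is against the stop. In the wrist view its back meets the fence near (163,267). I withdraw and check before the final press.

```bash
python3 - <<'E'
from h import *
bot.line_to(W(.052,-.13,.030),feed=.15)
bot.line_to(W(.052,-.15,.15),feed=.25)
bot.grip(0.0)
q=Q(PSI,np.pi/4); 
for x,z in((-.07,.14),(-.027,.089),(.008,.054),(.018,.044)): print(ik(W(x,.003,z),q))
bot.reach(W(-.1,.003,.2),Q(PSI,0.6))
s=telemetry.get_state();print(s["time_s"],s["joints"],s["grip_width"])
import pickle
pickle.dump(cams.camera_params("wrist"),open("pw10.pkl","wb"))
cv2.imwrite("pics/wrist10.png",cams.get_image("wrist"))
im=cams.get_image("scene");cv2.imwrite("pics/scene10.png",cv2.resize(im[120:250,140:310],None,fx=4.5,fy=4.5,interpolation=cv2.INTER_CUBIC))
im=cams.get_image("top");cv2.imwrite("pics/top10.png",cv2.resize(im[130:250,125:285],None,fx=5,fy=5,interpolation=cv2.INTER_CUBIC))
E
```

```text
None
[-0.2127 -0.7247 -0.9752  0.5383  0.0818  3.0595]
[-0.2018 -0.5618 -0.9637  0.3863  0.0741  3.0673]
[-0.199  -0.5134 -0.9572  0.3443  0.0722  3.0692]
30.2083 [-0.2262 -0.7767 -0.6898  1.0617  0.0729  3.0345] -1.6318421860257666e-05
```

View pics/wrist10.png

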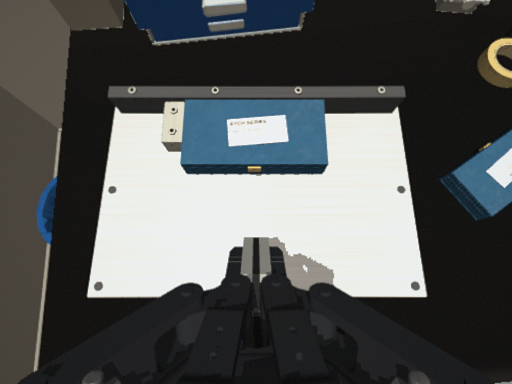

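View pics/scene10.png

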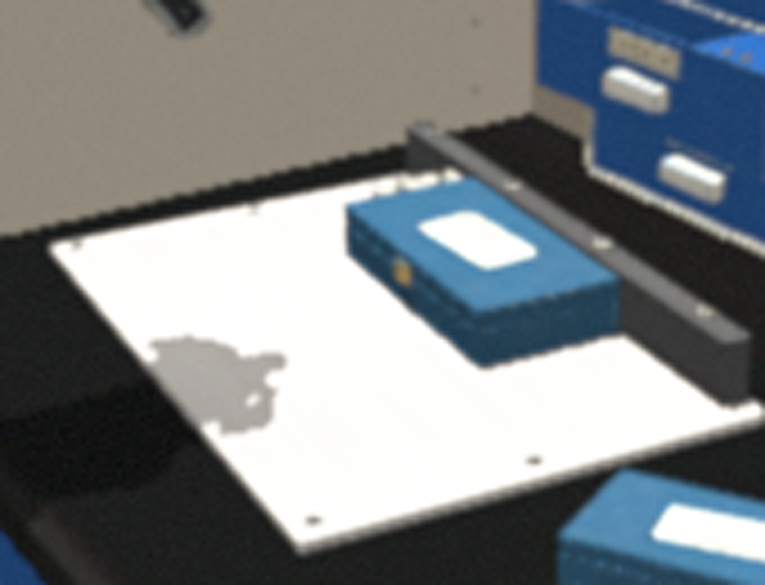

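View pics/top10.png

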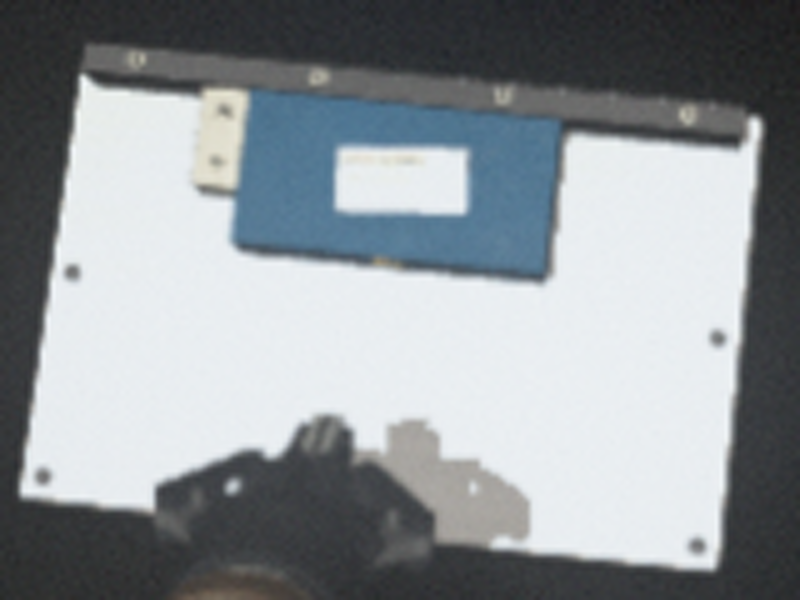

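The top view shows the box's back on the fence and its left end on the stop block (x≈243 in the crop), with no gap. The latch is at (385,262) in the crop, mid-front and below the upper edge. Now the diagonal approach.

```bash
python3 - <<'E'
from h import *
import pickle;pw=pickle.load(open("pw10.pkl","rb"))
E=Bd(onplane(pw,[(182,165),(327,165)],.042));print(E)
q=Q(PSI,np.pi/4)
y=.003
bot.reach(W(-.022,y,.084),q)
bot.sleep(.3)
F=[];
for k in range(4):
    F.append(telemetry.get_state()["contact_force"]);bot.sleep(.05)
f0=np.mean(F,0);np.save("f0.npy",f0);print("bias",f0,np.std(F,0))
r=bot.line_to(W(.022,y,.040),feed=.02,max_force=6)
s=telemetry.get_state();print(r,Bd(s["tool_pos"]),s["tool_pos"][2],s["contact_force"]-f0,s["time_s"])
bot.sleep(.2)
s=telemetry.get_state();print(Bd(s["tool_pos"]),s["tool_pos"][2],s["contact_force"]-f0,s["time_s"])
im=cams.get_image("scene");cv2.imwrite("pics/scene11.png",cv2.resize(im[120:250,140:310],None,fx=4.5,fy=4.5,interpolation=cv2.INTER_CUBIC))
E
```

```text
[[ 0.0171  0.0874]
 [ 0.0172 -0.0778]]
bias [ 0.2778 -0.2321 -0.0662] [0.432  0.521  0.2256]
True [0.0078 0.003 ] 0.05407970729969333 [-9.1403  1.6388  8.8345] 33.425
[0.0078 0.0029] 0.054219456140164456 [-7.5955  1.3177  6.2969] 33.625
```

View pics/scene11.png

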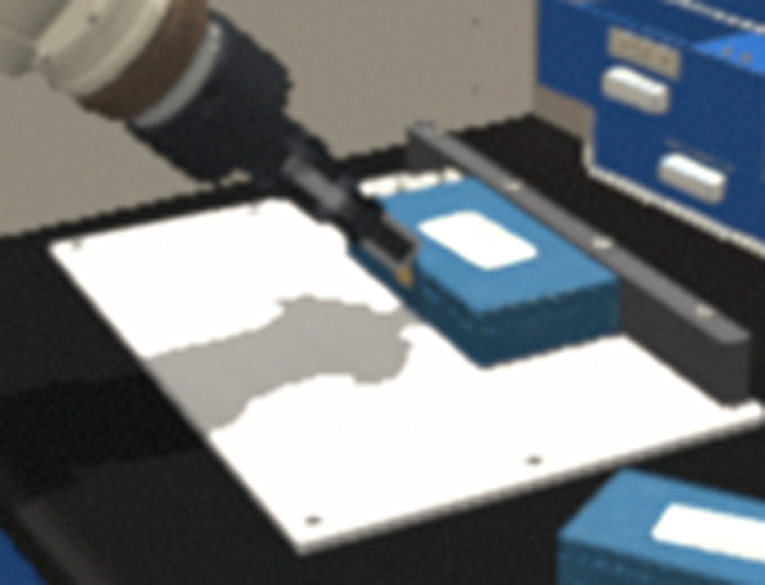

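Contact is at (0.0078, 0.0541), as predicted from geometry. I raise the push in small steps to about 12.5 N each way, averaging the readings.

```bash
cat >> h.py <<'E'
def meas(n=12,dt=.04):
    f0=np.load("f0.npy");F=[]
    for k in range(n): F.append(telemetry.get_state()["contact_force"]);bot.sleep(dt)
    f=np.mean(F,0)-f0;c,s=np.cos(PSI),np.sin(PSI)
    return np.array([c*f[0]+s*f[1],-s*f[0]+c*f[1],f[2]])
E
python3 - <<'E'
from h import *
print(meas(),telemetry.get_state()["time_s"])
x,z=.0080,.0540
for k in range(5):
    x+=.0004;z-=.0004
    bot.line_to(W(x,.003,z),feed=.01)
    f=meas(8);s=telemetry.get_state();print(x,z,f,Bd(s["tool_pos"]),s["tool_pos"][2],s["time_s"])
    if -f[0]>10.5 or f[2]>10.5 : break
E
```

```text
[-7.7868  0.0642  6.6382] 34.175
0.0084 0.0536 [-22.2278   0.8234  14.1528] [0.0082 0.0029] 0.05394161231770184 34.775
```

```bash
python3 - <<'E'
from h import *
x,z=.0084,.0536
for k in range(8):
    f=meas(8);s=telemetry.get_state();print(round(x,5),round(z,5),f,Bd(s["tool_pos"]),s["tool_pos"][2],s["time_s"])
    ex,ez=12.5+f[0],12.5-f[2]
    if abs(ex)<.8 and abs(ez)<.8: break
    x+=np.clip(ex*1.5e-5,-1.2e-4,1.2e-4); z-=np.clip(ez*2e-5,-1.2e-4,1.2e-4)
    bot.line_to(W(x,.003,z),feed=.01)
    bot.sleep(.15)
E
```

```text
0.0084 0.0536 [-22.1477   0.1096  14.1165] [0.0082 0.0029] 0.053898299795295 35.1083
0.00828 0.05363 [-19.9588   0.7166  12.6981] [0.0082 0.0029] 0.053996988562365004 35.8417
0.00817 0.05364 [-18.2713   0.4257  12.0656] [0.0081 0.0029] 0.05400733839402785 36.575
0.00808 0.05363 [-16.9664   0.6099  11.4373] [0.0081 0.0029] 0.0540406934117761 37.3083
0.00801 0.05361 [-16.3336   0.7277  10.7982] [0.008  0.0029] 0.05406920208114531 38.0417
0.00796 0.05357 [-15.6349   0.6064  10.4939] [0.008  0.0029] 0.05403531482153609 38.775
0.00791 0.05353 [-15.0691   0.1999  10.4017] [0.008  0.0029] 0.05405755736779887 39.5083
0.00787 0.05349 [-15.1007   0.4664   9.9632] [0.008  0.0029] 0.05407683211745967 40.2417
```

```bash
python3 - <<'E'
from h import *
x,z=.00787,.05349
for dx,dz in ((0,-2e-4),(-5e-5,-1.5e-4),(-5e-5,-1.5e-4),(-5e-5,-1.5e-4)):
    x+=dx;z+=dz
    bot.line_to(W(x,.003,z),feed=.01);bot.sleep(.15)
    f=meas(10);s=telemetry.get_state();print(round(x,5),round(z,5),f,Bd(s["tool_pos"]),s["tool_pos"][2],s["time_s"])
    if -f[0]<13.3 and f[2]>11.5: break
E
```

```text
0.00787 0.05329 [-16.6142   0.1444  11.7447] [0.008  0.0029] 0.05401970797028923 41.4583
0.00782 0.05314 [-17.2078   0.4744  12.1161] [0.008  0.0029] 0.053921727385632674 42.275
0.00777 0.05299 [-17.3292   0.7708  12.9324] [0.0081 0.0029] 0.05392646245837154 43.0917
0.00772 0.05284 [-17.871    0.6712  13.2054] [0.0081 0.0029] 0.053911527386980435 43.9083
```

```bash
python3 - <<'E'
from h import *
x,z=.00772,.05284
for dx,dz in ((-2e-4,-2e-4),(-2e-4,-2e-4),(-2e-4,-1e-4)):
    x+=dx;z+=dz
    bot.line_to(W(x,.003,z),feed=.01);bot.sleep(.15)
    f=meas(10);s=telemetry.get_state();print(round(x,5),round(z,5),f,Bd(s["tool_pos"]),s["tool_pos"][2],s["time_s"])
    if -f[0]<13.6 and f[2]>11.3: break
E
```

```text
0.00752 0.05264 [-16.3245   0.4025  13.3614] [0.008  0.0029] 0.053904500291700214 44.725
0.00732 0.05244 [-15.0512   1.0918  12.9802] [0.008  0.0029] 0.05394038942465842 45.5417
0.00712 0.05234 [-12.9458   0.6203  12.1499] [0.0079 0.0029] 0.05394275213325286 46.3583
```

That gives 12.9 N forward and 12.1 N down. I check that it holds, take a last look, then hand in.

```bash
python3 - <<'E'
from h import *
print(meas(15),meas(10),telemetry.get_state()["time_s"])
cv2.imwrite("pics/wrist12.png",cams.get_image("wrist"))
im=cams.get_image("top");cv2.imwrite("pics/top12.png",cv2.resize(im[130:250,125:385],None,fx=3,fy=3,interpolation=cv2.INTER_CUBIC))
im=cams.get_image("scene");cv2.imwrite("pics/scene12.png",im)
E
```

```text
[-12.9376   0.6746  11.8932] [-12.7271   0.6607  11.7594] 47.4
```

View pics/wrist12.png

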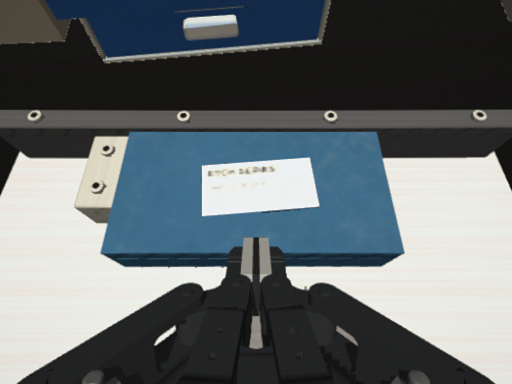

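View pics/top12.png

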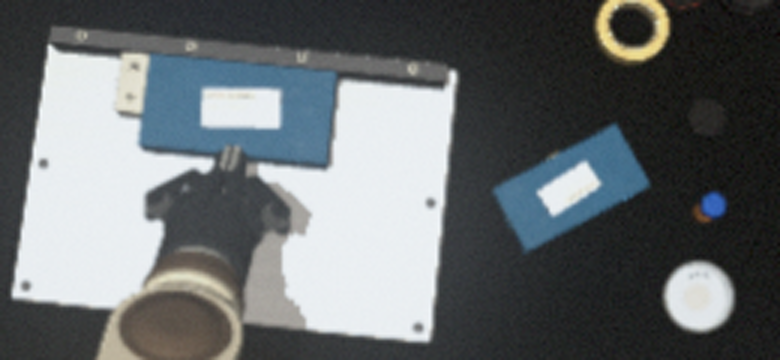

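View pics/scene12.png

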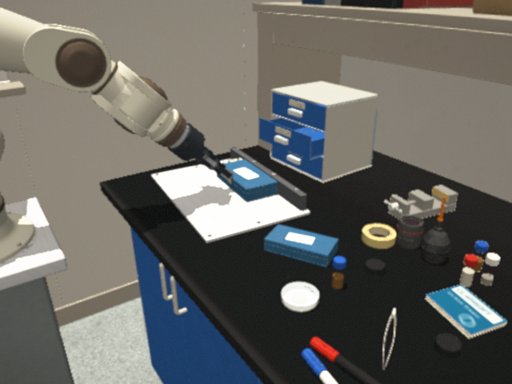

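The box is flush with the fence (row 131 in the wrist view) and tight to the stop (x≈125), with the fingertips on the near upper edge (255,250). The dish, vial and cap sit where they were.

```bash
python3 - <<'E'
from rig import bot
print(bot.sign_off())
E
```

```text
the job is handed in; nothing more can be done
None
```

The slide box's lid is shut, and the box is flush against the fence and tight against the stop block. I handed in at about 47.5 s with the arm still pushing on the lid's near upper edge.

**What I did**
- **Lid:** I tipped it past upright from behind and swept it down along the hinge arc. A light press met it at z = 42 mm, which is the height for a shut lid.
- **Box:** I pushed it square to the fence with two fingers, then along the fence to the stop.
- **Final push:** I pressed diagonally with the tool tilted 45° and left it pushing.

**Last checks**
- The force held steady over two averaged readings, at about 12.8 N forward and 11.8 N down.
- Sideways force was about 0.7 N.
- The top and wrist views show no gap at the fence or the stop.
- The petri dish, vial and cap look unmoved in the images.

**What did not go to plan**
- Tipping the lid dragged the box about 40 mm toward the robot. One corner briefly overhung the bed's near edge by about 5 mm, and the later pushes recovered this.
- The lid did not drop by itself past upright, so I had to press it down.
- While I was setting the final push, the forward force briefly reached about 22 N before I trimmed it into range.

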